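# Send a mallet head up the slipway to the fitting stop

### The job

Lay the maple mallet head lengthwise, eye up, in the wooden carrier at the foot of the ramp and let go of it. Then, without lifting the carrier, push it up the ramp until its back edge drops behind the steel lip, and roll it on along the free rollers until it rests against the end stop with the head still lying flat in it. Leave the other things on the tiles where they are.

Things in the scene. Friction and masses are not known exactly. Their poses are not given: they have to be found in the camera images.
- head_center (a point): Centre (24 mm above its underside) of the loose maple mallet head, lying on the tiles with its flat base down and a dark round mark (handle eye) on top. Its middle is a block 64 mm long (its x axis) by 48 mm wide (y) by 48 mm high (z); at each end a round spigot 40 mm across and 18 mm long, on the same centre line, makes it 100 mm long over all. About 0.15 kg. Either end may go first.
- carrier: Loose shallow wooden crate, 0.25 kg; origin at the centre of its underside, x to its front (uphill), z up. Outside 126 x 74 mm. Floor 6 mm thick; side and front walls 6 mm thick, 16 mm high from the underside. Inside 112 mm long (x -55 to +57 mm), 62 mm wide. Starts on the tiles between the guide rails, facing the ramp, front 5 to 35 mm short of its foot. Home at the stop: slipway x = 224, z = 20 mm.
- tailboard (a point): Middle of the outer face of the carrier's upright tailboard (its back wall, where it is pushed): at x = -63 mm, 17 mm above the underside in the carrier's frame. The tailboard is 8 mm thick, 74 mm wide and its top is 34 mm above the underside.
- slipway: Fixed slipway; origin on the tiles at the middle of the ramp's foot, x uphill along the lane, z up. The ramp rises from x = 0, z = 0 to x = 110, z = 30 mm (15 degrees). Lane 81 mm wide between wooden side rails 12 mm thick: on the tiles from x = -110 to 0 mm, 16 mm high; beside the ramp 16 mm above its surface; beside the rollers 38 mm above the tiles. No roof.
- lip (a point): Middle of the flat top of the steel lip at the head of the ramp, 30 mm above the tiles: slipway x = 110 to 116 mm, upright on its far side. Behind it lie eight free steel rollers (16 mm across, axes along y, 20 mm apart, slipway x = 128 to 268 mm), tops 20 mm above the tiles, 10 mm below the lip. They turn easily.
- stop (a point): Middle of the face of the dark steel end stop, 35 mm above the tiles, at slipway x = 287 mm. The stop is 52 mm high and 105 mm wide; a screw behind it reaches x = 357 mm.
- punch: Bystander: loose steel drift punch lying on the tiles, 130 mm long (x), 14 mm across; origin under its middle.
- wedge: Bystander: loose cork-lined ash wedge, 90 mm long (x), 30 mm wide, up to about 22 mm high; origin under its middle.
- insert: Bystander: loose cream resin face insert, a disc 44 mm across, 14 mm high; origin under its centre.
- end_ring: Bystander: loose bronze end ring lying flat, 52 mm across outside, 12 mm high; origin under its centre.
Not all that is in view belongs to the job. Leave any purple or red look-alike of the part that bears head_center alone.

How it is judged:
By the outcome, as a careful person would: the job done as asked, in the order asked, and still so for the second after the job is handed in, with the robot touching nothing.
It also fails if it takes over 58 s, if anything falls off the work surface, if the arm or the gripper's body presses on something with over 40 N, if the wrist force passes 120 N, or if a joint passes its speed limit or range.

### The arm

A 7-joint arm with a two-finger parallel gripper is mounted at the origin on the work surface. World frame = base frame: x ahead of the robot, y to its left, z up, the work surface at z = 0. Lengths are in m, angles in rad, forces in N, time in s.
With the tool pointing down it reaches from about 0.35 to 0.9 m from the base axis. Payload 8.1 kg.
Tool frame: the origin (TCP) lies at the very end of the fingers, on their centre line; the grasp point (between the pads) lies 19 mm behind it; z points along the fingers, x is the direction in which the jaws open and shut, and the axes are right-handed (so a half turn about z gives the same grasp; the last joint's range is limited). The gripper opens to 92 mm and grips with 3 to 60 N. Pads are 19 mm wide; open, the fingers measure 130 mm over their backs; the gripper's body (75 mm by 190 mm) begins 47 mm behind the grasp point.
Start: joints at [1.221, 0.434, 0.025, 1.573, -0.012, 1.134, -0.075], TCP at [0.153, -0.606, 0.227] pointing down, gripper open.
Joint ranges: [-2.62, 2.62], [-0.44, 2.09], [-1.27, 1.32], [0.08, 2.57], [-1.32, 4.46], [0.12, 2], [-2.74, 2.74]. Speed limits (rad/s): [2.22, 2.22, 3.01, 3.01, 3.14, 3.14, 3.14].

### API

Orientations are given as a rotation vector (axis times angle).
In Python, from cell import status, viewer, arm gives the robot as it stands.
- The arm moves only by the tool jog_arm, never from a script. Its argument "commands" is text: rows parted by semicolons, each of 7 numbers parted by spaces: the closure, from -1 (fully open) to 1 (shut), then the shift along the world's x, y, z normalised to -1 to 1, where 1 is 0.3 m, then the turn, a rotation vector about the world's x, y, z normalised to -1 to 1, where 1 is 2 pi rad. In form: jaw dx dy dz wx wy wz; .... A call has exactly 5 rows; each row shifts and turns the commanded pose from where the row before left it; what a row does not reach is not made up. A row lasts 1/10 s, in which the tool goes at most 50 mm and 8.59 degrees, less where a joint would pass 70% of its speed; a pose out of reach is approached as far as the arm can. A call with a number of a shift or a turn outside -1 to 1 is refused whole. A call with a gripper value outside its range is refused whole. The fingers move at their own pace and stop on an object; "force" is the grip in N (left out, the last holds). Time passes only in rows, so rows that do not move let the fingers close, or fill a call up. It gives the time, the measured TCP pose, the force and the opening at its end, in the units of the state.
- status.observe(): the state, without advancing time (a new reading comes with each control period).
- viewer.get_image(name): name is "scene" or "top"; returns a dict with "pixels" (400x640x3 uint8, red, green, blue), "z_map" (400x640 float32, m along the optical axis (not along the pixel's ray), 0 where there is no reading), "camera_matrix" (3x3 intrinsics, pixels), "k1" (the pictures are not rectified: a ray, as slopes to the right and down, at radius r is drawn at 1 + k1 r^2 times it, then the intrinsics apply), "R" (3x3) and "t" (3): a world point X has camera coordinates R X + t. Camera axes: x right, y down, z forward; pixel columns grow to the right and rows downward; lengths in m; the calibration is good to about 2 mm. A picture is of the moment at which its call begins.
- arm.sign_off(): hands the job in, once; it reports no verdict.
The state is a dict: "clock": time; "joints": joint angles; "dq": joint speeds; "joint_efforts": joint torques, N m; "position": TCP position; "ee_rot": TCP orientation; "force": force on the tool from outside, world axes, zero at the start; "ft_torque": the same for the moment, N m; "width": opening from 0.0 (shut) to 1.0 (fully open).
Only numpy, scipy, OpenCV 4.12 (cv2) and the standard library are available. Lean on these libraries where they do the work, as an engineer would, in place of code of your own. Each camera call takes 0.05 s, during which the arm holds its last target. There are 200 camera calls.

## Working session

There is one attempt and no reset: what is moved stays moved. The work goes in short steps, Python scripts to look and compute and a tool call to move; the robot and the scene stay as the last step left them, time stands still between calls to the robot, and variables do not carry over. Pictures are saved under pics/ and viewed, about 8 in all and at most 12, crops included, and the job is handed in when it is done.

Besides the shell and the picture viewer there is one more tool, called after "Call:" as a command line: name --argument value ..., lists and objects as JSON in quotes. jog_arm: Moves the arm, as the interface text tells. Scaled input: -1 to 1 covers 0.3 m each way for a shift and 2 pi rad each way for a turn. Its arguments: {"type":"object","properties":{"commands":{"type":"string"},"force":{"type":"number"}},"required":["commands"]}

```bash
mkdir -p pics; ls
cat > h.py <<'E'
import numpy as np, cv2
from cell import status, viewer
def grab(n):
    d=viewer.get_image(n); return d
def save(d,f,box=None,s=1):
    p=d["pixels"][:,:,::-1]
    if box: p=p[box[1]:box[3],box[0]:box[2]]
    cv2.imwrite("pics/"+f,cv2.resize(p,None,fx=s,fy=s,interpolation=cv2.INTER_CUBIC))
def rays(d,uv):
    K=np.array(d["camera_matrix"],float); uv=np.atleast_2d(np.array(uv,float))
    n=(uv-K[:2,2])/[K[0,0],K[1,1]]; q=n.copy()
    for _ in range(20): q=n/(1+d["k1"]*(q**2).sum(1,keepdims=True))
    R=np.array(d["R"]);t=np.array(d["t"])
    return -R.T@t, np.c_[q,np.ones(len(q))]@R
def onplane(d,uv,z):
    o,r=rays(d,uv); return o+r*((z-o[2])/r[:,2])[:,None]
def depthpts(d):
    """HxWx3 world points from z_map"""
    h,w=d["z_map"].shape; u,v=np.meshgrid(np.arange(w),np.arange(h))
    o,r=rays(d,np.c_[u.ravel(),v.ravel()]); return (o+r*d["z_map"].ravel()[:,None]).reshape(h,w,3)
def tri(d1,p1,d2,p2):
    o1,r1=rays(d1,p1);o2,r2=rays(d2,p2);r1=r1[0];r2=r2[0]
    a=np.linalg.lstsq(np.c_[r1,-r2],o2-o1,rcond=None)[0]
    A=o1+r1*a[0];B=o2+r2*a[1]; return (A+B)/2,np.linalg.norm(A-B)
E
python3 - <<'E'
from h import *
import pickle
s=status.observe();print(s)
D={n:grab(n) for n in("scene","top")}
pickle.dump(D,open("d0.pkl","wb"))
for n in D: save(D[n],n+"0.png"); print(n,D[n]["R"],D[n]["t"],D[n]["k1"],D[n]["camera_matrix"])
E
```

```text
pics
{'clock': 0.0, 'joints': array([ 1.22138378,  0.43520533,  0.02498532,  1.57410374, -0.01161128,
        1.13399213, -0.07511807]), 'dq': array([ 1.23975561e-03, -2.65870567e-05,  2.16418955e-05, -4.23552418e-04,
        5.01289582e-05, -1.47574252e-04, -8.44930889e-05]), 'joint_efforts': array([-9.40286809e-04, -6.67860103e+01,  9.84364562e-01, -3.14469230e+01,
       -6.06269413e-02,  4.26395237e-02,  9.55067731e-05]), 'position': array([ 0.15251189, -0.60557713,  0.22595351]), 'ee_rot': array([-2.47722125e+00,  1.93070925e+00,  2.06095436e-03]), 'force': array([-0.46943364,  0.49129906,  0.36122235]), 'ft_torque': array([-0.01891351,  0.02055609,  0.02899586]), 'width': 0.9974922689457765}
scene [[ 0.64552249  0.76358781 -0.01530942]
 [ 0.60021077 -0.51959833 -0.60808273]
 [-0.47227931  0.38334219 -0.79372603]] [-0.34602501 -0.33733789  1.28185678] 0.015245526452241654 [[366.77846466   0.         319.23381451]
 [  0.         366.77846466 199.26674726]
 [  0.           0.           1.        ]]
top [[ 0.00831051 -0.99995724 -0.00405659]
 [-0.99786818 -0.00803041 -0.06476574]
 [ 0.06473039  0.00458618 -0.99789225]] [-0.06559317  0.5973416   1.54228446] 0.009155638744910075 [[481.49101951   0.         318.87157455]
 [  0.         481.49101951 196.97287722]
 [  0.           0.           1.        ]]
```

View pics/top0.png

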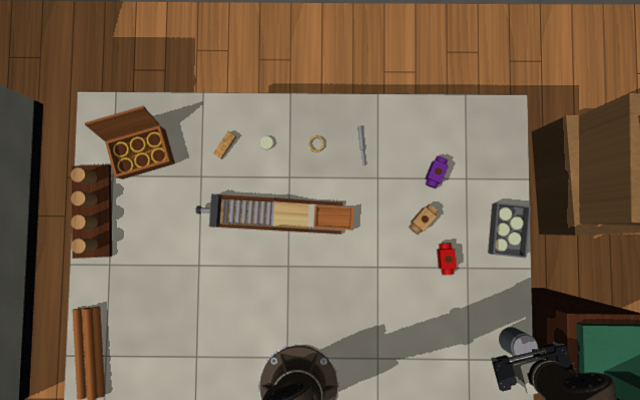

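View pics/scene0.png

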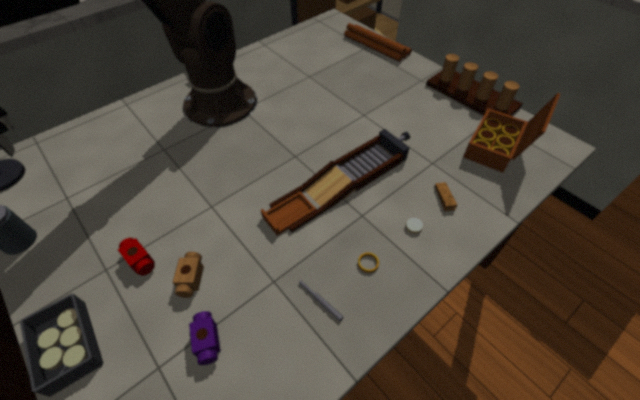

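The top view shows three head-shaped parts: maple at (425,218), purple at (437,171) and red at (447,258). The tan maple one fits the description, and the other two are look-alikes. The slipway runs to the left (+y), with its foot near (313,216) and the carrier at (334,217).

Run:
```python
from h import *
import pickle
D=pickle.load(open("d0.pkl","rb"));t=D["top"];s=D["scene"]
a=cv2.resize(t["pixels"][145:285,190:470,::-1],(784,392),interpolation=cv2.INTER_CUBIC)
b=cv2.resize(s["pixels"][125:300,150:420,::-1],(310,200),interpolation=cv2.INTER_CUBIC)
cv2.imwrite("pics/c1.png",a)
cv2.imwrite("pics/c2.png",cv2.resize(s["pixels"][125:325,100:420,::-1],(800,500),interpolation=cv2.INTER_CUBIC))
for n,box in(("top",(405,198,445,240)),("scene",(165,245,210,305))):
    d=D[n];P=depthpts(d);x0,y0,x1,y1=box
    hsv=cv2.cvtColor(d["pixels"],cv2.COLOR_RGB2HSV)[y0:y1,x0:x1]
    Q=P[y0:y1,x0:x1]
    m=(hsv[...,1]>80)&(hsv[...,0]<25)&(d["z_map"][y0:y1,x0:x1]>0)
    q=Q[m]; print(n,m.sum(),"zmax",np.percentile(q[:,2],[5,50,95,99]))
    top=m&(Q[...,2]>.043)
    q=Q[top];print(" top n",len(q),"mean",q.mean(0))
    r=cv2.minAreaRect((q[:,:2]*1000).astype(np.float32));print(" rect",r, cv2.boxPoints(r).round(0).tolist())
    al=Q[m&(Q[...,2]>.01)];c=cv2.minAreaRect((al[:,:2]*1000).astype(np.float32));print(" allrect",c)
    # eye: dark in block
    v=hsv[...,2].astype(int); 
    e=top&(v<np.median(v[top])*.7); ys,xs=np.nonzero(e); print(" eye",e.sum(),xs.mean()+x0,ys.mean()+y0,Q[e].mean(0))
    print(" tiles z",np.median(P[y0:y0+4,x0:x0+4,2]))
```

```text
top 460 zmax [0.02603748 0.04523822 0.05150506 0.05440019]
 top n 300 mean [ 0.53112389 -0.39405708  0.04765705]
 rect ((531.331298828125, -394.13616943359375), (47.37118911743164, 97.3631820678711), 48.43708419799805) [[479.0, -380.0], [552.0, -444.0], [583.0, -409.0], [511.0, -344.0]]
 allrect ((530.628173828125, -394.6396484375), (49.05744934082031, 100.1875228881836), 48.43708419799805)
 eye 55 422.6181818181818 217.21818181818182 [ 0.5343457  -0.39040325  0.04742094]
 tiles z 0.0014688049351371246
scene 1031 zmax [0.01381291 0.04520574 0.0502085  0.0512149 ]
 top n 590 mean [ 0.53637106 -0.39858944  0.04787529]
 rect ((533.388427734375, -397.6265563964844), (47.585933685302734, 95.87398529052734), 48.3457145690918) [[482.0, -384.0], [553.0, -447.0], [585.0, -412.0], [513.0, -348.0]]
 allrect ((533.7735595703125, -397.6871032714844), (48.092613220214844, 99.96798706054688), 48.55485153198242)
 eye 99 185.94949494949495 271.979797979798 [ 0.53990173 -0.39913501  0.04756478]
 tiles z 0.00022413909822688316
```

View pics/c1.png

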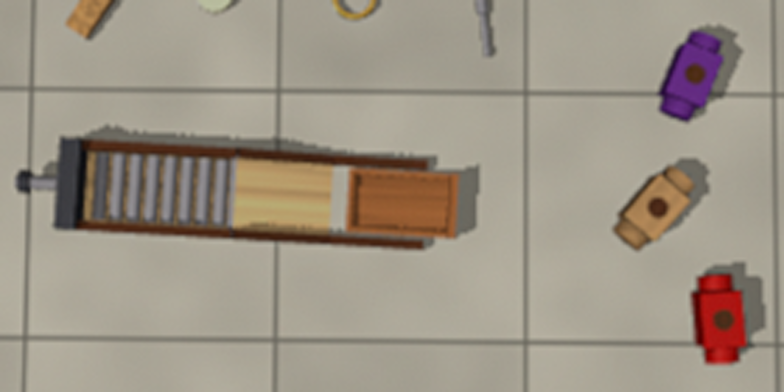

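View pics/c2.png

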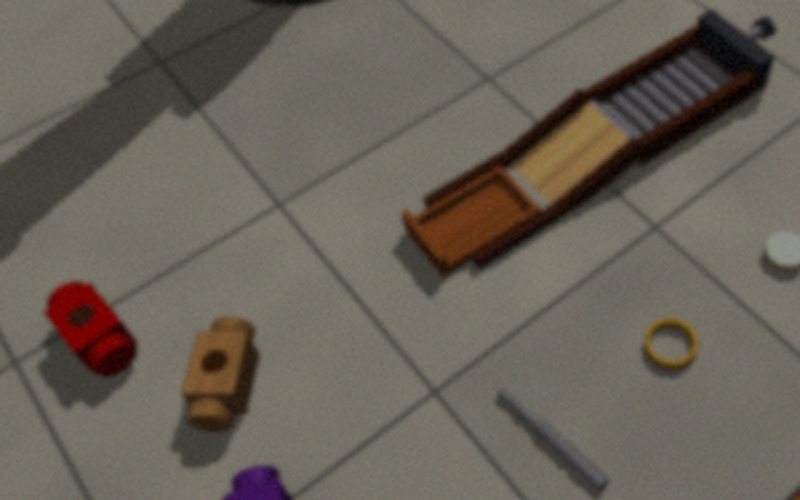

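The crops confirm the pick: the tan maple head at top-view (425,218) has the dark eye on top. Its top measures 47.7 mm high in both views, and its size is 48 x 100 mm. Next I measure the slipway and carrier.

```bash
cat > slip.py <<'E'
from h import *
def rect(q): 
    r=cv2.minAreaRect((q[:,:2]*1000).astype(np.float32)); return [np.round(v,1) for v in r]
def carrier(n,d,pad=.0):
    """orange wood mask within lane region"""
    P=depthpts(d);h=cv2.cvtColor(d["pixels"],cv2.COLOR_RGB2HSV)
    return P,h
E
python3 - <<'E'
from slip import *
import pickle
D=pickle.load(open("d0.pkl","rb"))
for n in("top","scene"):
    d=D[n];P=depthpts(d);h=cv2.cvtColor(d["pixels"],cv2.COLOR_RGB2HSV)
    reg=(P[...,0]>.42)&(P[...,0]<.66)&(P[...,1]>-.3)&(P[...,1]<.35)&(d["z_map"]>0)
    print(n)
    for nm,(u,v) in ({"carrier":(334,217),"rail":(345,232),"ramp":(290,214),"foot":(312,216),"stop":(215,211)} if n=="top" else {"carrier":(288,214),"ramp":(328,187),"foot":(313,199),"rail":(288,226)}).items(): print(" ",nm,h[v,u],P[v,u].round(3))
    o=reg&(h[...,0]>=6)&(h[...,0]<=13)&(h[...,1]>140)&(h[...,2]>(115 if n=="top" else 75))
    k,l,st,_=cv2.connectedComponentsWithStats(o.astype(np.uint8),connectivity=4)
    i=1+np.argmax(st[1:,4]);o=l==i;print(" carrier",st[i],rect(P[o]),"z",np.percentile(P[o][:,2],[5,25,50,75,95,99]).round(4))
    # tall slices
    st_=reg&(P[...,2]>.044)&(h[...,1]<90); print(" stop",st_.sum(),rect(P[st_]))
    ra=reg&(P[...,2]>.008); print(" all raised",rect(P[ra]))
    y=P[...,1]
    for lo in np.arange(-.16,.28,.03):
        m=ra&(y>lo)&(y<lo+.008)
        if m.sum()>3:print("  y%.3f x %.4f..%.4f mid %.4f  zmax %.3f"%(lo+.004,P[m][:,0].min(),P[m][:,0].max(),(P[m][:,0].min()+P[m][:,0].max())/2,P[m][:,2].max()))
E
```

```text
top
  carrier [ 13 172 148] [ 0.534 -0.11   0.007]
  rail [ 23  28 166] [ 0.485 -0.147 -0.002]
  ramp [ 17 114 174] [0.542 0.033 0.009]
  foot [ 25  25 171] [ 0.536 -0.039  0.001]
  stop [113  16  64] [0.549 0.269 0.047]
 carrier [314 205  39  25 784] [array([ 533.9, -107.4]), array([122. ,  72.8]), np.float64(86.9)] z [-0.001   0.003   0.0063  0.0105  0.0304  0.0349]
 stop 261 [array([553. , 295.9]), array([ 68.6, 103. ]), np.float64(87.7)]
 all raised [array([541.4,  31. ]), array([634.4, 236. ]), np.float64(89.9)]
  y-0.156 x 0.4950..0.5664 mid 0.5307  zmax 0.021
  y-0.126 x 0.4818..0.5857 mid 0.5338  zmax 0.021
  y-0.096 x 0.4848..0.5889 mid 0.5369  zmax 0.021
  y-0.066 x 0.4491..0.5883 mid 0.5187  zmax 0.024
  y-0.036 x 0.4875..0.5882 mid 0.5379  zmax 0.020
  y-0.006 x 0.4873..0.5908 mid 0.5391  zmax 0.027
  y0.024 x 0.4903..0.5902 mid 0.5402  zmax 0.034
  y0.054 x 0.4901..0.5928 mid 0.5415  zmax 0.045
  y0.084 x 0.4931..0.6594 mid 0.5763  zmax 0.052
  y0.114 x 0.4928..0.6069 mid 0.5499  zmax 0.043
  y0.144 x 0.4957..0.5982 mid 0.5470  zmax 0.042
  y0.174 x 0.4373..0.5979 mid 0.
[... 682 characters left out ...]
max 0.017
  y-0.126 x 0.4838..0.5894 mid 0.5366  zmax 0.019
  y-0.096 x 0.4866..0.5905 mid 0.5386  zmax 0.020
  y-0.066 x 0.4878..0.5927 mid 0.5403  zmax 0.019
  y-0.036 x 0.4875..0.5932 mid 0.5403  zmax 0.019
  y-0.006 x 0.4906..0.5945 mid 0.5425  zmax 0.024
  y0.024 x 0.4911..0.5976 mid 0.5443  zmax 0.033
  y0.054 x 0.4905..0.5983 mid 0.5444  zmax 0.042
  y0.084 x 0.4965..0.6002 mid 0.5483  zmax 0.046
  y0.114 x 0.4968..0.6010 mid 0.5489  zmax 0.040
  y0.144 x 0.4957..0.6032 mid 0.5495  zmax 0.040
  y0.174 x 0.4994..0.6041 mid 0.5518  zmax 0.040
  y0.204 x 0.5011..0.6070 mid 0.5541  zmax 0.041
  y0.234 x 0.4993..0.6078 mid 0.5535  zmax 0.040
  y0.264 x 0.5019..0.6088 mid 0.5553  zmax 0.055
```

Call:
jog_arm --commands "-1 0.0845 0.0466 -0.0169 0 0 0.02306; -1 0.0845 0.0466 -0.0169 0 0 0.02306; -1 0.0845 0.0466 -0.0169 0 0 0.02306; -1 0.0845 0.0466 -0.0169 0 0 0.02306; -1 0.0845 0.0466 -0.0169 0 0 0.02306" --force 25

```text
clock: 0.6
position: [0.2802, -0.5353, 0.2009]
ee_rot: [-3.004, 0.919, 0.001]
force: [1.0, -0.1, -0.1]
width: 0.996
```

Call:
jog_arm --commands "-1 0.0845 0.0466 -0.0169 0 0 0.02306; -1 0.0845 0.0466 -0.0169 0 0 0.02306; -1 0.0845 0.0466 -0.0169 0 0 0.02306; -1 0.0845 0.0466 -0.0169 0 0 0.02306; -1 0.0845 0.0466 -0.0169 0 0 0.02306"

```text
clock: 1.1
position: [0.4068, -0.4655, 0.1755]
ee_rot: [-3.134, -0.205, 0.001]
force: [0.8, -0.7, 0.2]
width: 1.001
```

Call:
jog_arm --commands "-1 0.0845 0.0466 -0.0169 0 0 0.02306; -1 0.0845 0.0466 -0.0169 0 0 0.02306; -1 0.0845 0.0466 -0.0169 0 0 0.02306; -1 0.0845 0.0466 -0.0169 0 0 0.02306; -1 0.0845 0.0466 -0.0169 0 0 0.02306"

```text
clock: 1.6
position: [0.5335, -0.3957, 0.15]
ee_rot: [-2.858, -1.302, 0.001]
force: [0.0, -0.3, 0.3]
width: 0.998
```

```bash
cat > st.py <<'E'
from h import *
from scipy.spatial.transform import Rotation as Ro
def st():
    s=status.observe();R=Ro.from_rotvec(s["ee_rot"]).as_matrix()
    print("t",round(s["clock"],2),"p",s["position"].round(4),"jaw deg",round(np.degrees(np.arctan2(R[1,0],R[0,0])),1),"zax",R[:,2].round(3),"F",s["force"].round(1),"w",round(s["width"],3),"q",s["joints"].round(2))
    return s
if __name__=="__main__": st()
E
python3 st.py
```

```text
t 1.6 p [ 0.5335 -0.3957  0.15  ] jaw deg 49.0 zax [-0.001  0.    -1.   ] F [ 0.  -0.3  0.3] w 0.998 q [ 0.89  0.62 -0.53  1.52  0.34  1.09  1.14]
```

Call:
jog_arm --commands "-1 -0.004 -0.002 -0.0893 0 0 0; -1 0 0 -0.0893 0 0 0; -1 0 0 -0.0893 0 0 0; -1 0 0 -0.0893 0 0 0; -1 0 0 -0.0893 0 0 0"

```text
clock: 2.1
position: [0.5313, -0.3969, 0.0152]
ee_rot: [-2.862, -1.294, 0.001]
force: [0.4, -0.6, 0.1]
width: 1.0
```

Call:
jog_arm --commands "1 0 0 0 0 0 0; 1 0 0 0 0 0 0; 1 0 0 0 0 0 0; 1 0 0 0 0 0 0; 1 0 0 0 0 0 0" --force 25

```text
clock: 2.6
position: [0.5323, -0.3974, 0.018]
ee_rot: [2.861, 1.293, 0.002]
force: [-0.9, -0.4, -0.6]
width: 0.617
```

Call:
jog_arm --commands "1 0 0 0 0 0 0; 1 0 0 0 0 0 0; 1 0 0 0 0 0 0; 1 0 0 0 0 0 0; 1 0 0 0 0 0 0"

```text
clock: 3.1
position: [0.5321, -0.3972, 0.0175]
ee_rot: [2.862, 1.294, 0.001]
force: [-1.0, 0.8, 5.9]
width: 0.523
```

```bash
python3 st.py
```

```text
t 3.1 p [ 0.5321 -0.3972  0.0175] jaw deg 48.7 zax [ 0.001 -0.001 -1.   ] F [-1.   0.8  5.9] w 0.523 q [ 0.86  0.76 -0.47  1.63  0.43  0.85  1.06]
```

Call:
jog_arm --commands "1 0 0 0.11 0 0 0; 1 0 0 0.11 0 0 0; 1 0 0 0.11 0 0 0; 1 0.0019 0.1384 0 0 0 -0.0204; 1 0.0019 0.1384 0 0 0 -0.0204"

```text
clock: 3.6
position: [0.5329, -0.3145, 0.1166]
ee_rot: [3.007, 0.905, 0.002]
force: [-0.1, 1.8, -1.1]
width: 0.523
```

Call:
jog_arm --commands "1 0.0019 0.1384 0 0 0 -0.0204; 1 0.0019 0.1384 0 0 0 -0.0204; 1 0.0019 0.1384 0 0 0 -0.0204; 1 0.0019 0.1384 0 0 0 -0.0204; 1 0.0019 0.1384 0 0 0 -0.0204"

```text
clock: 4.1
position: [0.5353, -0.1047, 0.1157]
ee_rot: [-3.14, 0.084, 0.0]
force: [0.8, 0.0, -1.2]
width: 0.52
```

Run:
```python
from st import *
import pickle
st()
D={n:grab(n) for n in("scene","top")};pickle.dump(D,open("d1.pkl","wb"))
a=cv2.resize(D["scene"]["pixels"][120:300,200:420,::-1],None,fx=2.2,fy=2.2,interpolation=cv2.INTER_CUBIC)
b=cv2.resize(D["top"]["pixels"][160:270,260:400,::-1],None,fx=2.2,fy=2.2,interpolation=cv2.INTER_CUBIC)
c=np.zeros((a.shape[0],a.shape[1]+b.shape[1],3),np.uint8);c[:,:a.shape[1]]=a;c[:b.shape[0],a.shape[1]:]=b
cv2.imwrite("pics/c3.png",c)
for n,d in D.items():
    P=depthpts(d);h=cv2.cvtColor(d["pixels"],cv2.COLOR_RGB2HSV)
    reg=(abs(P[...,0]-.536)<.09)&(abs(P[...,1]+.107)<.12)&(P[...,2]>.09)&(P[...,2]<.165)
    m=reg&(h[...,1]>90)&(h[...,0]<25);q=P[m];print(n,m.sum(),q.min(0).round(3),q.max(0).round(3))
    if len(q)>4: print(cv2.minAreaRect((q[:,:2]*1000).astype(np.float32)))
```

```text
t 4.1 p [ 0.5353 -0.1047  0.1157] jaw deg -3.1 zax [-0.  0. -1.] F [ 0.8  0.  -1.2] w 0.52 q [ 0.35  0.46 -0.35  1.88  0.2   0.84 -0.15]
scene 360 [ 0.513 -0.156  0.101] [ 0.562 -0.113  0.149]
((539.4525756835938, -136.7057342529297), (48.32926559448242, 42.43409729003906), 6.571733474731445)Traceback (most recent call last):
  File "<stdin>", line 12, in <module>
    return umr_minimum(a, axis, None, out, keepdims, initial, where)
ValueError: zero-size array to reduction operation minimum which has no identity
```

View pics/c3.png

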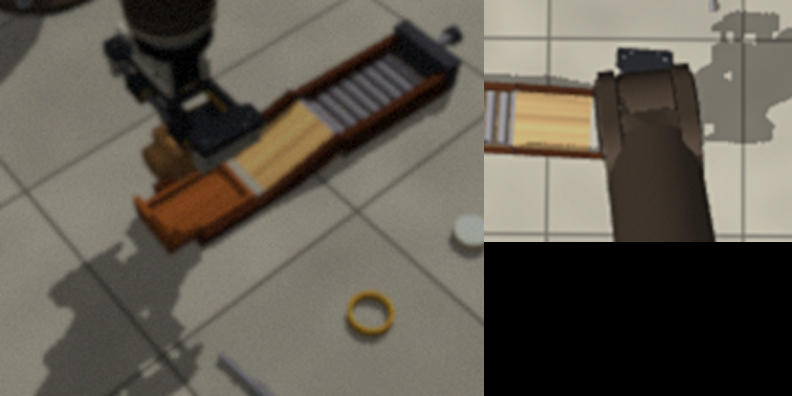

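The scene view shows the head held lengthwise above the carrier, its back spigot near crop (165,160). Its measured back end (y −0.156) agrees with the carrier's interior to about 1 mm. I'll make a small correction and lower it.

Call:
jog_arm --commands "1 -0.003 -0.005 -0.08 0 0 0; 1 0 0 -0.08 0 0 0; 1 0 0 -0.08 0 0 0; 1 0 0 -0.04 0 0 0; 1 0 0 -0.015 0 0 0"

```text
clock: 4.7
position: [0.534, -0.1078, 0.0261]
ee_rot: [-3.14, 0.075, 0.003]
force: [-0.7, 0.4, -0.7]
width: 0.523
```

Call:
jog_arm --commands "1 0 0 -0.005 0 0 0; 1 0 0 -0.005 0 0 0; 1 0 0 -0.003 0 0 0; 1 0 0 0 0 0 0; 1 0 0 0 0 0 0"

```text
clock: 5.2
position: [0.5351, -0.1079, 0.0238]
ee_rot: [3.141, -0.075, 0.001]
force: [0.3, -0.2, -1.1]
width: 0.522
```

Run:
```python
from st import *
st()
d=grab("scene");save(d,"c4.png",(230,150,400,270),4)
```

```text
t 5.2 p [ 0.5351 -0.1079  0.0238] jaw deg -2.8 zax [ 0.001 -0.    -1.   ] F [ 0.3 -0.2 -1.1] w 0.522 q [ 0.32  0.58 -0.3   1.95  0.28  0.65 -0.2 ]
```

View pics/c4.png

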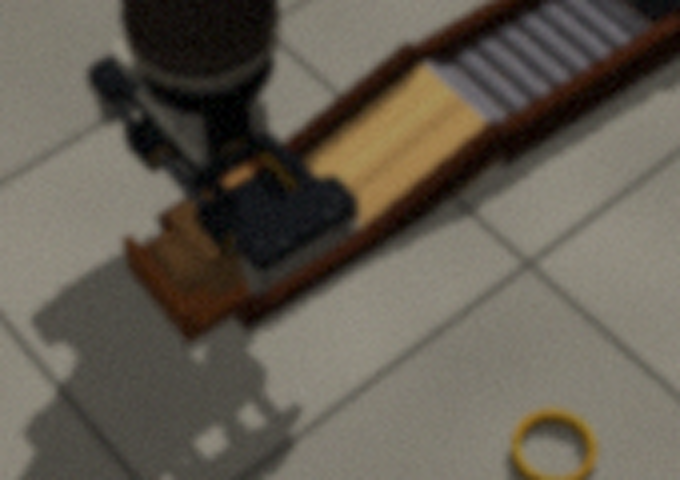

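The head sits inside the carrier behind the tailboard at crop (160,290). The wrist still carries its weight, so I lower it another 1–2 mm and look for contact.

Call:
jog_arm --commands "1 0 0 -0.003 0 0 0; 1 0 0 -0.003 0 0 0; 1 0 0 0 0 0 0; 1 0 0 0 0 0 0; 1 0 0 0 0 0 0"

```text
clock: 5.75
position: [0.5351, -0.1079, 0.0234]
ee_rot: [3.14, -0.075, 0.002]
force: [-6.2, 0.5, 22.6]
width: 0.522
```

```bash
python3 st.py
```

```text
t 5.75 p [ 0.5351 -0.1079  0.0234] jaw deg -2.7 zax [ 0.001 -0.001 -1.   ] F [-6.2  0.5 22.6] w 0.522 q [ 0.32  0.58 -0.3   1.95  0.28  0.65 -0.21]
```

Call:
jog_arm --commands "1 0 0 0.003 0 0 0; 1 0 0 0 0 0 0; -1 0 0 0 0 0 0; -1 0 0 0 0 0 0; -1 0 0 0 0 0 0"

```text
clock: 6.25
position: [0.5348, -0.1078, 0.0224]
ee_rot: [-3.141, 0.075, -0.0]
force: [-0.0, 0.6, -0.2]
width: 0.733
```

Call:
jog_arm --commands "-1 0 0 0 0 0 0; -1 0 0 0 0 0 0; -1 0 0 0 0 0 0; -1 0 0 0.02 0 0 0; -1 0 0 0.05 0 0 0"

```text
clock: 6.75
position: [0.5339, -0.1077, 0.043]
ee_rot: [-3.14, 0.075, 0.003]
force: [0.6, 0.1, -0.3]
width: 1.0
```

```bash
python3 st.py
```

```text
t 6.75 p [ 0.5339 -0.1077  0.043 ] jaw deg -2.7 zax [-0.002  0.    -1.   ] F [ 0.6  0.1 -0.3] w 1.0 q [ 0.33  0.56 -0.32  1.94  0.26  0.69 -0.19]
```

Call:
jog_arm --commands "-1 0 0 0.1 0 0 0; -1 0 0 0.1 0 0 0; -1 0 0 0.15 0 0 0; 1 -0.005 -0.12 0 0 0 0; 1 -0.005 -0.12 0 0 0 0"

```text
clock: 7.25
position: [0.5331, -0.1798, 0.1509]
ee_rot: [3.14, -0.071, 0.006]
force: [0.2, -0.4, -0.5]
width: 0.874
```

Call:
jog_arm --commands "1 -0.007 -0.14 0 0 0 0; 1 0 0 0 0 0 0; 1 0 0 0 0 0 0; 1 0 0 0 0 0 0; 1 0 0 0 0 0 0"

```text
clock: 7.75
position: [0.53, -0.2202, 0.1486]
ee_rot: [-3.14, 0.072, -0.0]
force: [-0.7, 0.6, -0.0]
width: 0.441
```

```bash
cat > look.py <<'E'
from st import *
import sys
st()
D={n:grab(n) for n in("scene","top")}
a=cv2.resize(D["scene"]["pixels"][120:280,230:420,::-1],None,fx=2.4,fy=2.4,interpolation=cv2.INTER_CUBIC)
b=cv2.resize(D["top"]["pixels"][170:260,200:350,::-1],None,fx=2.2,fy=2.2,interpolation=cv2.INTER_CUBIC)
c=np.zeros((a.shape[0],a.shape[1]+b.shape[1],3),np.uint8);c[:,:a.shape[1]]=a;c[:b.shape[0],a.shape[1]:]=b
cv2.imwrite("pics/"+sys.argv[1],c)
u=np.array([.05,1])/np.hypot(.05,1)
for n,d in D.items():
    P=depthpts(d);h=cv2.cvtColor(d["pixels"],cv2.COLOR_RGB2HSV);q=P.reshape(-1,3)
    s=(P[...,0]-.536)*u[0]+(P[...,1]+.1075)*u[1]; w=(P[...,0]-.536)*u[1]-(P[...,1]+.1075)*u[0]
    lane=(abs(w)<.045)&(d["z_map"]>0)
    o=lane&(h[...,0]>=4)&(h[...,0]<=14)&(h[...,1]>140)&(abs(w)<.034)&(P[...,2]<.075)&(s<.32)&(s>-.1)&(h[...,2]>60)
    if o.sum()>5: print(n,"carrier s pct 1,99",np.percentile(s[o],[1,99]).round(4),"y",np.percentile(P[o][:,1],[1,99]).round(4))
    for lo in np.arange(-.09,.33,.015):
        m=lane&(abs(w)<.02)&(s>lo)&(s<lo+.015)
        if m.sum()>8:print("  s%.3f z5,50,95"%(lo+.0075),np.percentile(P[m][:,2],[5,50,95]).round(3),end=";")
    print()
E
python3 look.py c5.png
```

```text
t 7.75 p [ 0.53   -0.2202  0.1486] jaw deg -2.6 zax [ 0.     0.001 -1.   ] F [-0.7  0.6 -0. ] w 0.441 q [ 0.54  0.46 -0.34  1.77  0.18  0.94  0.09]
scene carrier s pct 1,99 [-0.0628  0.0619] y [-0.171  -0.0442]
  s-0.082 z5,50,95 [-0.001  0.565  0.576];  s-0.068 z5,50,95 [-0.002  0.022  0.575];  s-0.052 z5,50,95 [0.021 0.034 0.049];  s-0.037 z5,50,95 [0.006 0.046 0.053];  s-0.022 z5,50,95 [0.052 0.054 0.056];  s-0.007 z5,50,95 [0.052 0.054 0.056];  s0.007 z5,50,95 [0.052 0.054 0.056];  s0.022 z5,50,95 [0.052 0.054 0.056];  s0.037 z5,50,95 [0.006 0.046 0.052];  s0.053 z5,50,95 [0.005 0.014 0.05 ];  s0.068 z5,50,95 [-0.002  0.003  0.016];  s0.082 z5,50,95 [-0.002  0.001  0.004];  s0.098 z5,50,95 [0.002 0.004 0.007];  s0.113 z5,50,95 [0.005 0.008 0.011];  s0.128 z5,50,95 [0.009 0.012 0.015];  s0.142 z5,50,95 [0.013 0.016 0.019];  s0.158 z5,50,95 [0.017 0.02  0.023];  s0.173 z5,50,95 [0.022 0.024 0.028];  s0.188 z5,50,95 [0.025 0.028 0.031];  s0.202 z5,50,95 [0.017 0.021 0.032];  s0.217 z5,50,95 [0.01  0.018 0.022];  s0.233 z5,50,95 [0.015 0.019 0.021];  s0.247 z5,50,95 [0.009 0.017 0.02
[... 734 characters left out ...]
 z5,50,95 [-0.006 -0.001  0.005];  s0.098 z5,50,95 [-0.004  0.003  0.008];  s0.113 z5,50,95 [-0.001  0.007  0.013];  s0.128 z5,50,95 [0.006 0.01  0.016];  s0.142 z5,50,95 [0.009 0.015 0.021];  s0.158 z5,50,95 [0.012 0.02  0.025];  s0.173 z5,50,95 [0.017 0.023 0.03 ];  s0.188 z5,50,95 [0.021 0.027 0.031];  s0.202 z5,50,95 [-0.002  0.018  0.031];  s0.217 z5,50,95 [-0.002  0.016  0.024];  s0.233 z5,50,95 [0.01  0.017 0.025];  s0.247 z5,50,95 [-0.003  0.016  0.023];  s0.263 z5,50,95 [-0.001  0.015  0.024];  s0.278 z5,50,95 [0.    0.016 0.023];  s0.293 z5,50,95 [0.01  0.018 0.023];  s0.308 z5,50,95 [-0.001  0.015  0.02 ];  s0.322 z5,50,95 [0.001 0.013 0.022];  s0.337 z5,50,95 [0.003 0.016 0.022];
```

View pics/c5.png

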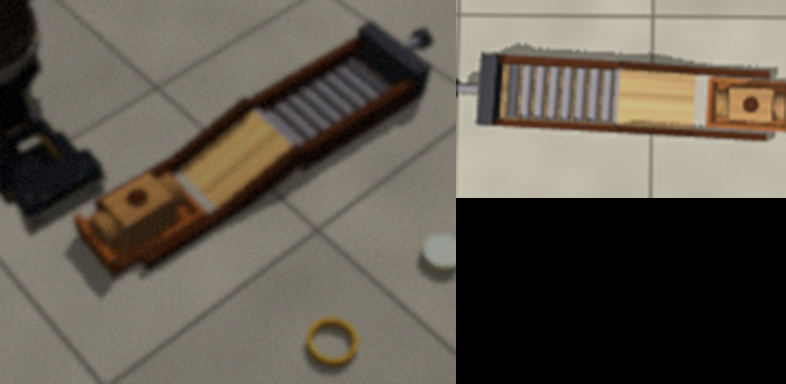

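The head lies flat and lengthwise in the carrier, eye up at top-crop (750,104), with its top at 54 mm as expected. The ramp slope puts its foot 84.5 mm ahead of the carrier's centre. I'll now lower the shut fingers behind the tailboard.

Call:
jog_arm --commands "1 0 0 -0.091 0 0 0; 1 0 0 -0.091 0 0 0; 1 0 0 -0.091 0 0 0; 1 0 0 -0.091 0 0 0; 1 0 0 -0.088 0 0 0"

```text
clock: 8.35
position: [0.5299, -0.2211, 0.0119]
ee_rot: [-3.141, 0.074, -0.0]
force: [0.4, 0.8, 0.1]
width: 0.0
```

Call:
jog_arm --commands "1 0.001 0.02 0 0 0 0; 1 0.001 0.02 0 0 0 0; 1 0.001 0.02 0 0 0 0; 1 0.001 0.02 0 0 0 0; 1 0.001 0.02 0 0 0 0"

```text
clock: 8.85
position: [0.532, -0.1912, 0.014]
ee_rot: [3.14, -0.075, 0.003]
force: [-0.1, 0.4, -0.0]
width: 0.004
```

Call:
jog_arm --commands "1 0.001 0.02 0 0 0 0; 1 0.001 0.02 0 0 0 0; 1 0.001 0.02 0 0 0 0; 1 0.001 0.02 0 0 0 0; 1 0.001 0.02 0 0 0 0"

```text
clock: 9.35
position: [0.533, -0.163, 0.0132]
ee_rot: [3.139, -0.078, 0.001]
force: [-1.2, -5.5, 4.7]
width: 0.008
```

```bash
python3 st.py
```

```text
t 9.35 p [ 0.533  -0.163   0.0132] jaw deg -2.8 zax [ 0.001 -0.002 -1.   ] F [-1.2 -5.5  4.7] w 0.008 q [ 0.4   0.61 -0.27  1.93  0.27  0.64 -0.1 ]
```

Call:
jog_arm --commands "1 0.001 0.02 0 0 0 0; 1 0.001 0.02 0 0 0 0; 1 0.001 0.02 0 0 0 0; 1 0.001 0.02 0 0 0 0; 1 0.001 0.02 0 0 0 0"

```text
clock: 9.85
position: [0.5343, -0.1333, 0.0131]
ee_rot: [3.139, -0.078, 0.001]
force: [-0.3, -6.4, 2.0]
width: 0.006
```

Call:
jog_arm --commands "1 0.001 0.02 0 0 0 0; 1 0.001 0.02 0 0 0 0; 1 0.001 0.02 0 0 0 0; 1 0.001 0.02 0 0 0 0; 1 0.001 0.02 0 0 0 0"

```text
clock: 10.35
position: [0.5355, -0.1029, 0.0129]
ee_rot: [3.139, -0.077, -0.0]
force: [1.1, -5.1, 0.5]
width: 0.004
```

```bash
python3 look.py c6.png|cut -c1-700
```

```text
t 10.35 p [ 0.5355 -0.1029  0.0129] jaw deg -2.8 zax [-0.    -0.001 -1.   ] F [ 1.1 -5.1  0.5] w 0.004 q [ 0.29  0.6  -0.27  1.96  0.26  0.62 -0.2 ]
scene carrier s pct 1,99 [0.0374 0.1418] y [-0.0707  0.0352]
  s-0.082 z5,50,95 [-0.002 -0.     0.003];  s-0.068 z5,50,95 [-0.002  0.     0.003];  s-0.052 z5,50,95 [-0.     0.388  0.452];  s-0.037 z5,50,95 [0.001 0.338 0.467];  s-0.022 z5,50,95 [0.    0.449 0.485];  s-0.007 z5,50,95 [-0.     0.453  0.49 ];  s0.007 z5,50,95 [0.118 0.455 0.488];  s0.022 z5,50,95 [0.123 0.445 0.476];  s0.037 z5,50,95 [0.051 0.442 0.464];  s0.053 z5,50,95 [0.16  0.441 0.462];  s0.068 z5,50,95 [0.058 0.061 0.063];  s0.082 z5,50,95 [0.06  0.063 0.066];  s0.098 z5,50,95 [0.063 0.065 0.067];  s0.113 z5,50,95 [0.02  0.058 0.064];  s0.128 z5,50,95 [0.019 0.046 0.064];  s0.142 z5,50,95 [0.02  0.031 0.034];  s0.158 z5,50,95 [0.018 0.02  0.023];  s0.173 z5,50,95 [0.021 0.025 0.027
top carrier s pct 1,99 [0.0655 0.1436] y [-0.041   0.0351]
  s-0.082 z5,50,95 [-0.005  0.     0.004];  s-0.037 z5,50,95 [0.426 0.462 0.468];  s-0.022 z5,50,95 [0.442 0.457 0.482];  s-0.007 z5,50,95 [0.425 0.462 0.487];  s0.007 z5,50,95 [0.423 0.462 0.485];  s0.022 z5,50,95 [0.422 0.455 0.477];  s0.037 z5,50,95 [0.421 0.447 0.463];  s0.053 z5,50,95 [0.416 0.435 0.46 ];  s0.068 z5,50,95 [0.055 0.062 0.408];  s0.082 z5,50,95 [0.055 0.061 0.066];  s0.098 z5,50,95 [0.058 0.064 0.07 ];  s0.113 z5,50,95 [0.047 0.06  0.067];  s0.128 z5,50,95 [0.016 0.051 0.064];  s0.142 z5,50,95 [0.012 0.024 0.036];  s0.158 z5,50,95 [0.013 0.02  0.025];  s0.173 z5,50,95 [0.016 0.023 0.03 ];  s0.188 z5,50,95 [0.021 0.027 0.034];  s0.202 z5,50,95 [-0.002  0.018  0.03 ];  s0.2
```

View pics/c6.png

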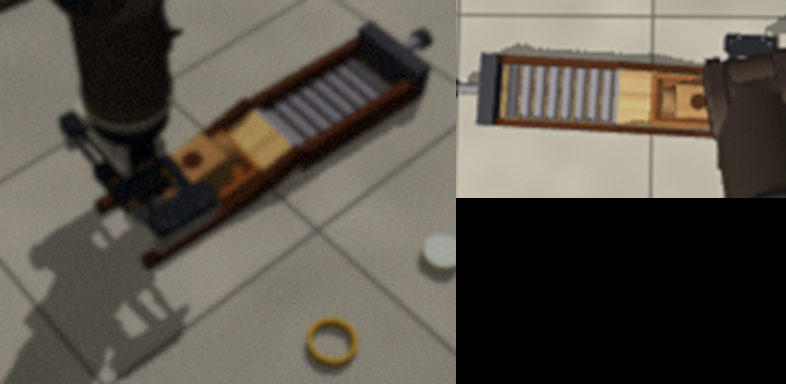

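The carrier is climbing straight with the head seated, the eye visible at scene-crop (192,158). I keep pushing.

Call:
jog_arm --commands "1 0.001 0.02 0.0017 0 0 0; 1 0.001 0.02 0.0017 0 0 0; 1 0.001 0.02 0.0017 0 0 0; 1 0.001 0.02 0.0017 0 0 0; 1 0.001 0.02 0.0017 0 0 0"

```text
clock: 10.95
position: [0.5371, -0.0712, 0.0153]
ee_rot: [-3.141, 0.075, 0.0]
force: [-0.7, -3.7, -2.5]
width: 0.002
```

Call:
jog_arm --commands "1 0.001 0.02 0.0017 0 0 0; 1 0.001 0.02 0.0017 0 0 0; 1 0.001 0.02 0.0017 0 0 0; 1 0.001 0.02 0.0017 0 0 0; 1 0.001 0.02 0.0017 0 0 0"

```text
clock: 11.45
position: [0.5388, -0.0419, 0.0181]
ee_rot: [3.14, -0.076, 0.0]
force: [-0.7, -11.3, 5.6]
width: 0.005
```

```bash
python3 st.py
```

```text
t 11.45 p [ 0.5388 -0.0419  0.0181] jaw deg -2.8 zax [ 0.    -0.001 -1.   ] F [ -0.7 -11.3   5.6] w 0.005 q [ 0.17  0.58 -0.27  1.97  0.25  0.63 -0.31]
```

Call:
jog_arm --commands "1 0.001 0.017 0.006 0 0 0; 1 0.001 0.017 0.006 0 0 0; 1 0.001 0.017 0.006 0 0 0; 1 0.001 0.017 0.006 0 0 0; 1 0.001 0.017 0.006 0 0 0"

```text
clock: 11.95
position: [0.5402, -0.016, 0.0271]
ee_rot: [3.141, -0.075, -0.0]
force: [-0.1, -3.6, -1.7]
width: 0.009
```

Call:
jog_arm --commands "1 0.001 0.017 0.006 0 0 0; 1 0.001 0.017 0.006 0 0 0; 1 0.001 0.017 0.006 0 0 0; 1 0.001 0.017 0.006 0 0 0; 1 0.001 0.017 0.006 0 0 0"

```text
clock: 12.45
position: [0.5418, 0.0091, 0.0362]
ee_rot: [3.14, -0.076, 0.0]
force: [-0.1, -5.3, 1.4]
width: 0.007
```

```bash
python3 look.py c7.png|cut -c1-1500
```

```text
t 12.45 p [0.5418 0.0091 0.0362] jaw deg -2.8 zax [ 0.    -0.001 -1.   ] F [-0.1 -5.3  1.4] w 0.007 q [ 0.09  0.56 -0.28  1.95  0.24  0.67 -0.39]
scene carrier s pct 1,99 [0.1091 0.2537] y [-0.0002  0.1455]
  s-0.082 z5,50,95 [-0.002  0.     0.003];  s-0.068 z5,50,95 [-0.002 -0.     0.003];  s-0.052 z5,50,95 [-0.003 -0.     0.002];  s-0.037 z5,50,95 [-0.002 -0.     0.002];  s-0.022 z5,50,95 [-0.002  0.     0.003];  s-0.007 z5,50,95 [-0.002  0.     0.003];  s0.007 z5,50,95 [-0.002 -0.     0.002];  s0.022 z5,50,95 [-0.002  0.     0.003];  s0.037 z5,50,95 [-0.002  0.001  0.003];  s0.053 z5,50,95 [-0.001  0.407  0.478];  s0.068 z5,50,95 [0.001 0.446 0.492];  s0.082 z5,50,95 [0.002 0.3   0.506];  s0.098 z5,50,95 [0.004 0.469 0.51 ];  s0.113 z5,50,95 [0.007 0.453 0.505];  s0.128 z5,50,95 [0.012 0.452 0.494];  s0.142 z5,50,95 [0.156 0.454 0.482];  s0.158 z5,50,95 [0.078 0.456 0.48 ];  s0.173 z5,50,95 [0.302 0.447 0.46 ];  s0.188 z5,50,95 [0.082 0.084 0.086];  s0.202 z5,50,95 [0.084 0.087 0.09 ];  s0.217 z5,50,95 [0.075 0.086 0.09 ];  s0.233 z5,50,95 [0.044 0.08  0.088];  s0.247 z5,50,95 [0.
[... 639 characters left out ...]
;  s0.053 z5,50,95 [-0.006 -0.001  0.005];  s0.068 z5,50,95 [-0.003  0.448  0.491];  s0.082 z5,50,95 [0.474 0.485 0.506];  s0.098 z5,50,95 [0.465 0.483 0.509];  s0.113 z5,50,95 [0.449 0.485 0.504];  s0.128 z5,50,95 [0.446 0.475 0.494];  s0.142 z5,50,95 [0.443 0.465 0.482];  s0.158 z5,50,95 [0.439 0.461 0.478];  s0.173 z5,50,95 [0.436 0.445 0.46 ];  s0.217 z5,50,95 [0.074 0.085 0.093];  s0.233 z5,50,95 [0.069 0.081 0.091];  s0.247 z5,50,95 [0.039 0.049 0.063];  s0.263 z5,50,95 [0.011 0.019 0.058];  s0.278 z5,50,95 [-0.     0.016  0.024];  s0.293 z5,50,95 [0.009 0.018 0.023];  s0.308 z5,50,95 [-0.001  0.016  0.022];  s0.322 z5,50,95 [-0.     0.015  0.021];  s0.337 z5,50,95 [0.    0.015 0.022];
```

View pics/c7.png

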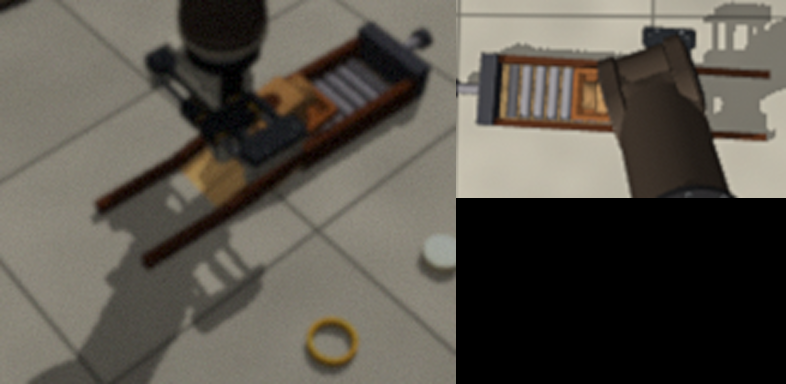

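The carrier is straddling the lip with the head still seated. I continue slowly through the tip-over.

Call:
jog_arm --commands "1 0.0005 0.01 0.001 0 0 0; 1 0.0005 0.01 0.001 0 0 0; 1 0.0005 0.01 0.001 0 0 0; 1 0.0005 0.01 0.001 0 0 0; 1 0.0005 0.01 0.001 0 0 0"

```text
clock: 13.05
position: [0.5425, 0.0225, 0.0376]
ee_rot: [3.139, -0.078, -0.0]
force: [-1.0, -10.5, 5.3]
width: 0.006
```

Call:
jog_arm --commands "1 0.0005 0.01 0.001 0 0 0; 1 0.0005 0.01 0.001 0 0 0; 1 0.0005 0.01 0 0 0 0; 1 0.0005 0.01 0 0 0 0; 1 0.0005 0.01 0 0 0 0"

```text
clock: 13.55
position: [0.5436, 0.0335, 0.0388]
ee_rot: [3.134, -0.082, 0.0]
force: [-3.4, -24.8, 18.1]
width: 0.003
```

```bash
python3 look.py c8.png|cut -c400-1500
```

```text
3 -0.     0.002];  s0.068 z5,50,95 [-0.002 -0.     0.003];  s0.082 z5,50,95 [0.001 0.426 0.488];  s0.098 z5,50,95 [0.006 0.419 0.502];  s0.113 z5,50,95 [0.008 0.214 0.511];  s0.128 z5,50,95 [0.012 0.473 0.508];  s0.142 z5,50,95 [0.015 0.457 0.503];  s0.158 z5,50,95 [0.019 0.453 0.489];  s0.173 z5,50,95 [0.151 0.46  0.483];  s0.188 z5,50,95 [0.306 0.455 0.479];  s0.202 z5,50,95 [0.088 0.093 0.452];  s0.217 z5,50,95 [0.089 0.092 0.096];  s0.233 z5,50,95 [0.093 0.096 0.098];  s0.247 z5,50,95 [0.072 0.092 0.097];  s0.263 z5,50,95 [0.052 0.055 0.094];  s0.278 z5,50,95 [0.054 0.066 0.071];  s0.322 z5,50,95 [0.011 0.017 0.021];  s0.337 z5,50,95 [0.011 0.016 0.02 ];

6 -0.002  0.004];  s0.068 z5,50,95 [-0.006 -0.002  0.003];  s0.082 z5,50,95 [-0.006  0.003  0.489];  s0.098 z5,50,95 [-0.001  0.484  0.5  ];  s0.113 z5,50,95 [0.476 0.487 0.51 ];  s0.128 z5,50,95 [0.469 0.49  0.511];  s0.142 z5,50,95 [0.451 0.485 0.505];  s0.158 z5,50,95 [0.447 0.473 0.492];  s0.173 z5,50,95 [0.442 0.457 0.482];  s0.188 z5,50,95 [0.439 0.459 0.479];  s0.202 z5,50,95 [0.431 0.442 0.459];  s0.247 z5,50,95 [0.084 0.092 0.1  ];  s0.263 z5,50,95 [0.049 0.078 0.095];  s0.278 z5,50,95 [0.051 0.061 0.072];  s0.293 z5,50,95 [0.014 0.018 0.023];  s0.308 z5,50,95 [0.    0.017 0.023];  s0.322 z5,50,95 [-0.     0.014  0.02 ];  s0.337 z5,50,95 [-0.001  0.015  0.021];
```

View pics/c8.png

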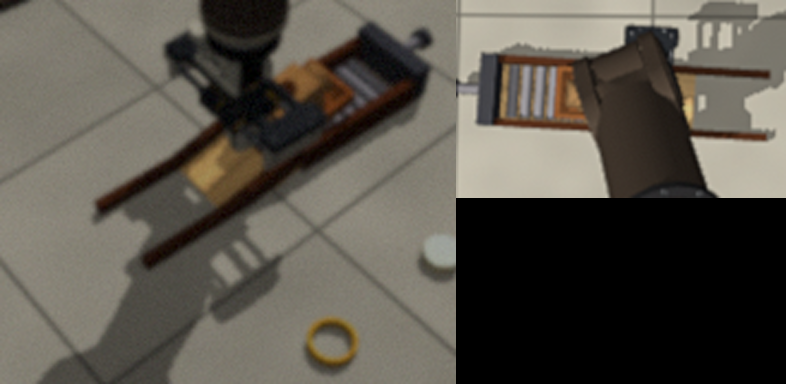

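The head is still seated, but the force has risen to 25 N back and 18 N up. Finger friction is holding the tailboard down, so the carrier can't tip over the lip. I'll ease off and raise the fingers so it can tip gently.

Call:
jog_arm --commands "1 0 -0.003 0.005 0 0 0; 1 0 -0.003 0.01 0 0 0; 1 0 0 0.01 0 0 0; 1 0 0 0.01 0 0 0; 1 0 0 0.01 0 0 0"

```text
clock: 14.15
position: [0.5432, 0.0383, 0.0517]
ee_rot: [-3.14, 0.074, 0.0]
force: [-0.4, -0.4, 0.5]
width: 0.002
```

```bash
python3 look.py c9.png|cut -c900-1500
```

```text
0.076 0.078];  s0.278 z5,50,95 [0.025 0.065 0.071];  s0.308 z5,50,95 [0.015 0.019 0.021];  s0.322 z5,50,95 [0.009 0.017 0.022];  s0.337 z5,50,95 [0.009 0.017 0.022];

[0.032 0.066 0.073];  s0.293 z5,50,95 [0.016 0.021 0.036];  s0.308 z5,50,95 [-0.001  0.017  0.025];  s0.322 z5,50,95 [0.001 0.014 0.021];  s0.337 z5,50,95 [0.    0.015 0.021];
```

Call:
jog_arm --commands "1 0.0005 0.01 -0.002 0 0 0; 1 0.0005 0.01 -0.002 0 0 0; 1 0.0005 0.01 -0.002 0 0 0; 1 0.0005 0.01 -0.002 0 0 0; 1 0.0005 0.01 -0.002 0 0 0"

```text
clock: 14.75
position: [0.5439, 0.0523, 0.0484]
ee_rot: [3.14, -0.076, -0.0]
force: [-1.3, -1.7, 1.9]
width: 0.004
```

Call:
jog_arm --commands "1 0.0005 0.01 -0.002 0 0 0; 1 0.0005 0.01 -0.002 0 0 0; 1 0.0005 0.01 -0.002 0 0 0; 1 0.0005 0.01 -0.002 0 0 0; 1 0.0005 0.01 -0.002 0 0 0"

```text
clock: 15.25
position: [0.5448, 0.0671, 0.0456]
ee_rot: [3.14, -0.076, 0.0]
force: [0.6, -4.8, 3.2]
width: 0.006
```

```bash
python3 look.py c10.png|cut -c700-1500
```

```text
,50,95 [0.023 0.19  0.498];  s0.188 z5,50,95 [0.028 0.458 0.491];  s0.202 z5,50,95 [0.167 0.464 0.488];  s0.217 z5,50,95 [0.079 0.459 0.483];  s0.233 z5,50,95 [0.08  0.448 0.46 ];  s0.263 z5,50,95 [0.077 0.078 0.081];  s0.278 z5,50,95 [0.075 0.077 0.079];  s0.293 z5,50,95 [0.051 0.068 0.072];  s0.308 z5,50,95 [0.026 0.034 0.07 ];  s0.322 z5,50,95 [0.017 0.019 0.022];  s0.337 z5,50,95 [0.01  0.016 0.02 ];

 z5,50,95 [0.458 0.491 0.509];  s0.188 z5,50,95 [0.455 0.48  0.497];  s0.202 z5,50,95 [0.45  0.46  0.486];  s0.217 z5,50,95 [0.444 0.463 0.48 ];  s0.233 z5,50,95 [0.437 0.449 0.465];  s0.293 z5,50,95 [0.06  0.069 0.076];  s0.308 z5,50,95 [0.032 0.062 0.072];  s0.322 z5,50,95 [-0.001  0.016  0.022];  s0.337 z5,50,95 [0.002 0.017 0.024];
```

Call:
jog_arm --commands "1 0.0005 0.01 -0.002 0 0 0; 1 0.0005 0.01 -0.002 0 0 0; 1 0.0005 0.01 -0.002 0 0 0; 1 0.0005 0.01 -0.002 0 0 0; 1 0.0005 0.01 -0.002 0 0 0"

```text
clock: 15.85
position: [0.5454, 0.083, 0.0424]
ee_rot: [-3.14, 0.075, 0.0]
force: [-0.2, -1.2, 0.1]
width: 0.006
```

Call:
jog_arm --commands "1 0.0005 0.01 -0.002 0 0 0; 1 0.0005 0.01 -0.002 0 0 0; 1 0.0005 0.01 -0.001 0 0 0; 1 0.0005 0.01 0 0 0 0; 1 0.0005 0.01 0 0 0 0"

```text
clock: 16.35
position: [0.5461, 0.0976, 0.0409]
ee_rot: [3.141, -0.075, -0.0]
force: [0.9, -1.3, -0.9]
width: 0.002
```

```bash
python3 look.py c11.png|cut -c700-1500
```

```text
,50,95 [0.025 0.268 0.496];  s0.188 z5,50,95 [0.028 0.165 0.495];  s0.202 z5,50,95 [0.02  0.174 0.491];  s0.217 z5,50,95 [0.019 0.179 0.482];  s0.233 z5,50,95 [0.157 0.459 0.481];  s0.247 z5,50,95 [0.074 0.453 0.474];  s0.263 z5,50,95 [0.073 0.441 0.458];  s0.293 z5,50,95 [0.072 0.074 0.076];  s0.308 z5,50,95 [0.071 0.073 0.075];  s0.322 z5,50,95 [0.053 0.067 0.07 ];  s0.337 z5,50,95 [0.026 0.034 0.037];
 z5,50,95 [0.02  0.485 0.515];  s0.188 z5,50,95 [0.471 0.49  0.51 ];  s0.202 z5,50,95 [0.453 0.486 0.505];  s0.217 z5,50,95 [0.449 0.474 0.491];  s0.233 z5,50,95 [0.445 0.454 0.481];  s0.247 z5,50,95 [0.439 0.457 0.475];  s0.263 z5,50,95 [0.431 0.444 0.457];  s0.337 z5,50,95 [0.029 0.036 0.069];
```

The head top is now level at 74 mm, which matches the carrier resting on the rollers (20 + 54 mm). I roll it on to the stop.

Call:
jog_arm --commands "1 0.0005 0.01 0 0 0 0; 1 0.0005 0.01 0 0 0 0; 1 0.0005 0.01 0 0 0 0; 1 0.0005 0.01 0 0 0 0; 1 0.0005 0.01 0 0 0 0"

```text
clock: 16.95
position: [0.5469, 0.1126, 0.041]
ee_rot: [3.141, -0.075, -0.0]
force: [0.2, -0.7, -0.5]
width: 0.006
```

Call:
jog_arm --commands "1 0.0005 0.01 0 0 0 0; 1 0.0005 0.01 0 0 0 0; 1 0.0005 0.008 0 0 0 0; 1 0.0003 0.006 0 0 0 0; 1 0 0 0 0 0 0"

```text
clock: 17.45
position: [0.5476, 0.1231, 0.0411]
ee_rot: [-3.14, 0.075, -0.0]
force: [0.5, -0.2, 0.6]
width: 0.005
```

```bash
python3 st.py
```

```text
t 17.45 p [0.5476 0.1231 0.0411] jaw deg -2.7 zax [ 0.  0. -1.] F [ 0.5 -0.2  0.6] w 0.005 q [-0.12  0.57 -0.28  1.9   0.23  0.7  -0.58]
```

Face at about X = 156 mm. I nudge it 1 mm per row until contact force shows.

Call:
jog_arm --commands "1 0.0002 0.0035 0 0 0 0; 1 0.0002 0.0035 0 0 0 0; 1 0.0002 0.0035 0 0 0 0; 1 0.0002 0.0035 0 0 0 0; 1 0 0 0 0 0 0"

```text
clock: 17.95
position: [0.5477, 0.125, 0.0411]
ee_rot: [3.138, -0.077, -0.001]
force: [-0.7, -5.5, 3.8]
width: 0.005
```

```bash
python3 look.py c12.png|cut -c700-1700
```

```text
,50,95 [0.026 0.439 0.493];  s0.188 z5,50,95 [0.03  0.354 0.492];  s0.202 z5,50,95 [0.029 0.206 0.491];  s0.217 z5,50,95 [0.015 0.16  0.489];  s0.233 z5,50,95 [0.018 0.168 0.485];  s0.247 z5,50,95 [0.014 0.171 0.477];  s0.263 z5,50,95 [0.152 0.457 0.474];  s0.278 z5,50,95 [0.074 0.449 0.468];  s0.293 z5,50,95 [0.074 0.437 0.451];  s0.322 z5,50,95 [0.071 0.074 0.076];  s0.337 z5,50,95 [0.068 0.073 0.075];
173 z5,50,95 [0.02  0.426 0.5  ];  s0.188 z5,50,95 [0.023 0.484 0.512];  s0.202 z5,50,95 [0.006 0.486 0.514];  s0.217 z5,50,95 [0.47  0.49  0.511];  s0.233 z5,50,95 [0.453 0.486 0.502];  s0.247 z5,50,95 [0.449 0.472 0.487];  s0.263 z5,50,95 [0.443 0.453 0.48 ];  s0.278 z5,50,95 [0.436 0.455 0.471];  s0.293 z5,50,95 [0.427 0.442 0.453];
```

The tool stalled at −5.5 N after moving 2 of the 4 mm commanded, so the carrier is against the stop. I back straight off, rise and clear the view.

Call:
jog_arm --commands "1 0 -0.007 0 0 0 0; 1 0 -0.02 0 0 0 0; 1 -0.001 -0.04 0 0 0 0; 1 0 -0.02 0.1 0 0 0; 1 0 0 0.15 0 0 0"

```text
clock: 18.55
position: [0.5455, 0.0979, 0.1145]
ee_rot: [3.139, -0.078, -0.009]
force: [1.1, -0.7, 0.7]
width: 0.006
```

Call:
jog_arm --commands "1 0 -0.1 0.15 0 0 0; 1 0 -0.15 0 0 0 0; 1 0 -0.15 0 0 0 0; 1 0 -0.15 0 0 0 0; 1 0 -0.15 0 0 0 0"

```text
clock: 19.05
position: [0.5469, -0.1097, 0.1579]
ee_rot: [3.14, -0.076, 0.001]
force: [0.7, -0.2, -0.8]
width: 0.003
```

```bash
sed -i 's/range(-.09,.33/range(.2,.42/' look.py; python3 look.py c13.png
python3 - <<'E'
from h import *
a=grab("scene");b=grab("top")
A=cv2.resize(a["pixels"][120:240,320:420,::-1],None,fx=4,fy=4,interpolation=cv2.INTER_CUBIC)
B=cv2.resize(b["pixels"][125:275,190:390,::-1],(400,300),interpolation=cv2.INTER_CUBIC)
c=np.zeros((480,800,3),np.uint8);c[:,:400]=A;c[:300,400:]=B;cv2.imwrite("pics/c14.png",c)
E
```

```text
t 19.05 p [ 0.5469 -0.1097  0.1579] jaw deg -2.8 zax [ 0.001 -0.    -1.   ] F [ 0.7 -0.2 -0.8] w 0.003 q [ 0.31  0.41 -0.28  1.81  0.14  0.94 -0.08]
scene carrier s pct 1,99 [0.1536 0.3182] y [0.0443 0.2104]
  s0.208 z5,50,95 [0.016 0.019 0.021];  s0.223 z5,50,95 [0.006 0.017 0.021];  s0.238 z5,50,95 [0.012 0.027 0.053];  s0.253 z5,50,95 [0.016 0.053 0.068];  s0.268 z5,50,95 [0.03  0.066 0.071];  s0.283 z5,50,95 [0.032 0.072 0.076];  s0.298 z5,50,95 [0.072 0.074 0.076];  s0.313 z5,50,95 [0.072 0.073 0.076];  s0.328 z5,50,95 [0.071 0.074 0.077];  s0.343 z5,50,95 [0.061 0.07  0.075];  s0.358 z5,50,95 [0.025 0.052 0.07 ];  s0.373 z5,50,95 [0.035 0.051 0.053];  s0.388 z5,50,95 [0.049 0.052 0.054];  s0.403 z5,50,95 [0.038 0.04  0.043];  s0.418 z5,50,95 [0.034 0.039 0.042];
top carrier s pct 1,99 [0.2441 0.3184] y [0.1352 0.2104]
  s0.208 z5,50,95 [-0.001  0.017  0.022];  s0.223 z5,50,95 [-0.001  0.015  0.021];  s0.238 z5,50,95 [0.001 0.017 0.038];  s0.253 z5,50,95 [0.019 0.051 0.064];  s0.268 z5,50,95 [0.029 0.065 0.072];  s0.283 z5,50,95 [0.055 0.071 0.078];  s0.298 z5,50,95 [0.068 0.073 0.078];  s0.313 z5,50,95 [0.068 0.073 0.078];  s0.328 z5,50,95 [0.068 0.073 0.077];  s0.343 z5,50,95 [0.054 0.068 0.076];  s0.358 z5,50,95 [0.052 0.064 0.071];  s0.373 z5,50,95 [0.032 0.047 0.056];  s0.388 z5,50,95 [0.044 0.051 0.056];  s0.403 z5,50,95 [-0.004  0.036  0.046];  s0.418 z5,50,95 [-0.006  0.002  0.044];
```

View pics/c14.png

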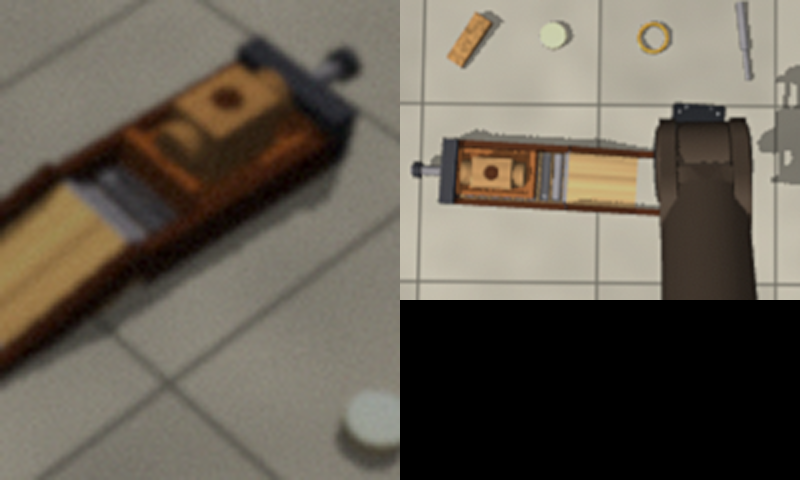

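The head lies level in the carrier, eye up at top-crop (490,172), with the carrier at the stop and the bystanders in place. I check the gap to the stop numerically.

Run:
```python
from h import *
u=np.array([.05,1])/np.hypot(.05,1)
for n in("scene","top"):
    d=grab(n);P=depthpts(d);h=cv2.cvtColor(d["pixels"],cv2.COLOR_RGB2HSV)
    s=(P[...,0]-.536)*u[0]+(P[...,1]+.1075)*u[1]; w=(P[...,0]-.536)*u[1]-(P[...,1]+.1075)*u[0]
    tb=(abs(w)<.03)&(abs(s-.25)<.02)&(abs(P[...,2]-.053)<.005)&(h[...,1]>120)
    sp=(abs(w)<.055)&(s>.355)&(s<.42)&(abs(P[...,2]-.052)<.004)&(h[...,1]<90)
    fw=(abs(w)<.03)&(s>.35)&(s<.40)&(P[...,2]>.026)&(P[...,2]<.042)&(h[...,1]>120)
    for k,m in(("tail",tb),("stop",sp),("front",fw)): print(n,k,m.sum(),np.percentile(s[m],[2,50,98]).round(4) if m.any() else "")
```

```text
scene tail 96 [0.242  0.2479 0.2683]
scene stop 209 [0.3678 0.3801 0.3919]
scene front 34 [0.3523 0.3632 0.3705]
top tail 48 [0.2442 0.249  0.2688]
top stop 184 [0.3703 0.3817 0.393 ]
top front 46 [0.3513 0.3663 0.3709]
```

```bash
python3 -c "
from cell import arm,status
print(arm.sign_off()); print(status.observe()['clock'])"
```

```text
the job is handed in; nothing more can be done
None
the job is handed in; nothing more can be done
```

I laid the maple head lengthwise, eye up, in the carrier and let go of it. I then pushed the carrier up the ramp, over the lip and along the rollers to the end stop, and handed the job in at about 19 s of the 58 s allowed.

**Last checks:**
- **Carrier at the stop:** the distance from the tailboard's outer face to the stop face measured 125.8 mm in one view and 126.1 mm in the other. The carrier is 126 mm long, so there is no visible gap. The push had also stalled at about 5.5 N just before I backed off.
- **Head flat:** its top is level at 73–74 mm above the tiles, where 74 mm is expected.
- **Surroundings:** the bystanders look unmoved in the last picture, but I did not measure them. The arm is well clear of everything.

**What went less smoothly:**
- **Seating the head:** lowering it pressed briefly with about 23 N before I eased off and released it.
- **At the lip:** finger friction held the tailboard down and the force rose to about 25 N back and 18 N up. I backed off and raised the fingers, and the carrier tipped over with the head still seated.
- **Camera agreement:** the two cameras differed by 2–3 mm, so I worked from their average.

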